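# Lid the bowl chopper and hold it at test speed

## Task

The small bowl chopper has been washed and needs a test run: lower its loose lid onto the clear bowl without dropping it, so that it sits fully down and level with its tab in the slot of the column behind the bowl, and let go of it. Only then press the speed paddle on the machine's front half-way down, until it lies level with the guards either side of it and never right down to full speed, and finish while still holding it there, at least two seconds after getting there. Leave the other things on the worktop where they are.

Things in the scene. Friction and masses are not known exactly. Their poses are not given: they have to be found in the camera images.
- chopper: bowl chopper, fixed: grey round motor base 180 diameter, 105 high, with a front deck 140 wide, 70 high; on the base an open clear bowl, a column behind it, on the deck (-x end) a black speed paddle. Origin on the worktop; x runs from its front to its back, y to its left, z up. Base and bowl axis at x = +40, rim at z = 195, column x = +108 to +150, deck from x = -150, paddle x = -134 to -60 mm.
- bowl_rim (a point): centre of the bowl's mouth at rim height: 40 mm behind the chopper's origin (its +x), 195 mm up; axes as the chopper's. Bowl: clear plastic with a steel rim bead, 134 outside diameter over the bead, 120 inside; the blade and its hub stay 29 mm below the rim. A black handle stands out 107 mm from the bowl's axis on its left (+y), at least 8 mm below the rim.
- chopper_lid: loose black lid, about 0.22 kg: disc 136 diameter, 6 thick; under it a spigot 113 diameter, 12 deep (lowest 4 mm: 108), that enters the bowl; a flat tab 24 wide, 6 thick, level with the disc, out to 98 from the centre along the lid's +x. Origin: centre of the spigot's underside. It starts on the worktop on its spigot, fin up. Seated, its x axis points as the chopper's (tab in the slot).
- lid_seat (a point): point on the lid's axis at the underside of its disc (12 mm above the lid's origin); it meets bowl_rim when the lid is seated.
- lid_grip (a point): middle of the lid's upright grip fin, 41 mm above the lid's origin, 23 mm above the disc's top; axes as the lid's. The fin runs through the lid's centre: 13 thick (lid's y), 72 long (lid's x), its top 53 mm above the lid's origin.
- interlock (a joint): travel (m) of the spring pin in the column's slot: 0 = up, its top 4 mm above rim height; about 0.004 when the seated lid's tab presses it down; its spring is weaker than 0.4 N, the lid's own weight holds it.
- paddle (a joint): angle (rad) of the speed paddle: 0 = released, front end raised 0.15 rad; 0.15 = half-way, level and flush with the guards (slow test speed); 0.30 = right down on its stop (full speed). Hinge across the machine at the chopper's x = -60, z = 85 mm; 74 long, 56 wide, 8 thick. A spring pushes it back up: at the pad about 2 N to start it, 5 N half-way, 8.5 N right down.
- paddle_pad (a point): where to press the paddle: on its ribbed top face, 55 mm in front of the hinge; at rest about 115 mm in front of the chopper's origin (its -x) and 97 mm up; it goes down 8 mm to half-way and 16 mm to the stop. Axes as the paddle's.
- bowl_1: bystander: white bowl with small flowers, 115 diameter, 52 high; origin centre of its underside. The lid lies on one side of the machine and this bowl on the other, either way round. Leave it where it is.
- onion_1: bystander: red onion, 84 x 81 x 82; origin centre of its underside. Leave it where it is.
- lemon_1: bystander: lemon, 78 x 55 x 56; origin centre of its underside. Leave it where it is.
- tongs_1: bystander: steel tongs 330 long, 65 wide, 39 high; origin centre of the underside. Leave them where they are.
- slot (a point): middle of the slot in the column's top, at rim height, 85 mm behind the bowl's axis (chopper's +x). The slot is 35 wide (chopper's y), open to the bowl, between two cheeks and a back wall (102 mm behind the bowl's axis) that rise 10 to 12 mm above the rim height; its floor is 4 mm below rim height. A small spring pin (the interlock) stands up in it here.
- guard_top (a point): fixed point on the chopper, midway between the two paddle guards at the height of their tops: x = -115, y = 0, z = 89 mm of the chopper; axes as the chopper's. The paddle's pressing point is here when it is half-way. The guards are upright cheeks 8 thick, 64 apart inside, either side of the paddle, 86 long.
Mind the look-alikes: they are no part of the job. There is more than one size of the chopper_lid; the job needs the smaller.

How it is judged:
On the way, in this order (a step that is already met when the one before it is completed fails the run):
1. the lid sits fully down and level on the bowl, its tab in the slot pressing the interlock, and is let go (horizontal distance between lid_seat and bowl_rim below 0.005 m and z of lid_seat in the frame of bowl_rim below 0.002 m and angle between chopper_lid's own z axis and vertical below 0.035 rad and value of joint interlock above 0.0025 m and contact force between the fingers and chopper_lid below 0.1 N), for 0.2 s.
2. the paddle is held half-way for two seconds (value of joint paddle between 0.09 and 0.21 rad and contact force between the fingers and chopper above 1 N), for 2 s.
At the end, for the whole second after the job is handed in: The lid is seated on the bowl (within 5 mm of its axis, down on the rim to 2 mm, level to 0.035 rad, interlock pin pressed at least 2.5 mm) and untouched, and the fingers are still holding the paddle half-way, between 0.09 and 0.21 rad of its 0.30, with more than 1 N (all of step 2 and horizontal distance between lid_seat and bowl_rim below 0.005 m and z of lid_seat in the frame of bowl_rim below 0.002 m and angle between chopper_lid's own z axis and vertical below 0.035 rad and value of joint interlock above 0.0025 m and contact force between the arm and chopper_lid below 0.1 N); the arm keeps its last pose, push and grip.
It fails at once if the paddle is pressed while the lid is not seated on the bowl (value of joint paddle above 0.06 rad and not (horizontal distance between lid_seat and bowl_rim below 0.008 m and value of joint interlock above 0.0015 m)).
It fails at once if the paddle is pushed right down to full speed (value of joint paddle above 0.265 rad).
It fails at once if the lid is dropped onto the bowl from above (horizontal distance between lid_seat and bowl_rim below 0.05 m and z of lid_seat in the frame of bowl_rim above 0.025 m and contact force between the fingers and chopper_lid below 0.05 N).
It fails at once if a bystander is pushed more than 3 cm (distance of any of bowl_1, onion_1, lemon_1, tongs_1 from where it was at the start of the episode above 0.03 m).
It also fails if it takes over 72 s, if anything falls off the work surface, if the arm or the gripper's body presses on something with over 40 N, if the wrist force passes 120 N, or if a joint passes its speed limit or range.

## Robot

A 7-joint arm with a two-finger parallel gripper is mounted at the origin on a cart in front of the work surface, level with it; the furniture and walls round the work are solid. World frame = base frame: x ahead of the robot, y to its left, z up, the work surface at z = 0. Lengths are in m, angles in rad, forces in N, time in s.
With the tool pointing down it reaches from about 0.4 to 0.925 m from the base axis. Payload 4.1 kg.
Tool frame: the origin (TCP) lies at the very end of the fingers, on their centre line; the grasp point (between the pads) lies 19 mm behind it; z points along the fingers, y is the line along which they close (so a half turn about z gives the same grasp; the last joint's range is limited). The gripper opens to 85 mm and grips with 20 to 120 N. Pads are 22 mm wide; open, the fingers measure 114 mm over their backs; the gripper's body (76 mm by 85 mm) begins 54 mm behind the grasp point. The pads swing forward as they close: fully open they stand 13 mm farther back than shut.
Start: joints at [1.083, 0.398, 0.045, 1.537, -0.019, 1.207, -0.051], TCP at [0.246, -0.602, 0.231] pointing down, gripper open.
Joint ranges: [-2.82, 2.82], [-0.49, 2.23], [-1.37, 1.46], [0, 2.46], [-1.36, 4.5], [0.23, 2], [-2.94, 2.94]. Speed limits (rad/s): [2.57, 2.57, 3.14, 3.14, 3.14, 3.14, 3.14].

## Interface

Orientations are given as a 3x3 rotation matrix whose columns are the frame's x, y, z axes.
In Python, from plant import robot gives the robot as it stands.
- The arm moves only by the tool step_arm, never from a script. Its argument "steps" is a list of rows, each a list of 7 numbers: the shift along the tool's x, y, z in m, then the turn, a rotation vector about the tool's x, y, z in rad, then the opening, from 0 (shut) to 1 (fully open). A call has 1 to 12 rows; each row is the pose to reach, as a shift and turn from the pose commanded when the call began, along the tool's axes at that moment; what a row does not reach only later rows make up. A row lasts 1/8 s, in which the tool goes at most 62.5 mm and 10.7 degrees, less where a joint would pass 70% of its speed; a pose out of reach is approached as far as the arm can. A call with a gripper value outside its range is refused whole. The fingers move at their own pace and stop on an object; the grip force is fixed at half the most. Time passes only in rows, so rows that repeat a pose let the fingers close. It gives the time, the measured TCP pose, the force, the opening and the grip force at its end, in the units of the state.
- robot.get_state(): the state, without advancing time (a new reading comes with each control period).
- robot.snapshot(name): name is "side" or "top"; returns the picture (400x640x3 uint8, red, green, blue); there is no depth.
- robot.calibration(name): a dict with "mtx" (3x3 intrinsics, pixels), "rvec" (rotation vector, rad) and "tvec" (3), from world to camera coordinates, as OpenCV has them. Camera axes: x right, y down, z forward; pixel columns grow to the right and rows downward; lengths in m; the calibration is good to about 2 mm. A picture is of the moment at which its call begins. calibration takes no time and is no camera call.
- robot.close_job(): hands the job in; it is judged then, once.
The state is a dict: "time_s": time; "joint_positions": joint angles; "joint_vel": joint speeds; "effort": joint torques, N m; "tool_pos": TCP position; "tcp_rot": TCP orientation; "wrist_force": force on the tool from outside, world axes, zero at the start; "torque": the same for the moment, N m; "grip_width": opening from 0.0 (shut) to 1.0 (fully open); "grip_force": force on a finger pad.
Only numpy, scipy, OpenCV 4.12 (cv2) and the standard library are available. Lean on these libraries where they do the work, as an engineer would, in place of code of your own. Each camera call takes 0.05 s, during which the arm holds its last target. There are 200 camera calls.

## Working session

There is one attempt and no reset: what is moved stays moved. The work goes in short steps, Python scripts to look and compute and a tool call to move; the robot and the scene stay as the last step left them, time stands still between calls to the robot, and variables do not carry over. Pictures are saved under pics/ and viewed, at most 10 in all, crops included, and the job is handed in when it is done.

Besides the shell and the picture viewer there is one more tool, called after "Request:" by a JSON object that holds its "name" and its "arguments", one argument or row to a line. step_arm: Moves the arm, as the interface text tells. Its arguments: {"type":"object","properties":{"steps":{"type":"array","items":{"type":"array","items":{"type":"number"}}}},"required":["steps"]}

```bash
mkdir -p pics; cat > h.py <<'E'
import numpy as np, cv2
from plant import robot
def snap(n,f=None):
    im=robot.snapshot(n)
    if f: cv2.imwrite('pics/'+f,im[:,:,::-1])
    return im
def cam(n):
    c=robot.calibration(n);R=cv2.Rodrigues(np.array(c['rvec'],float))[0]
    return np.array(c['mtx'],float),R,np.array(c['tvec'],float).ravel()
def ray(n,u,v,z):
    K,R,t=cam(n);d=R.T@np.linalg.inv(K)@[u,v,1];o=-R.T@t
    return o+d*(z-o[2])/d[2]
def proj(n,p):
    K,R,t=cam(n);q=K@(R@np.asarray(p,float)+t);return q[:2]/q[2]
E
python3 - <<'E'
from h import *
a=snap('top','t0.png');b=snap('side','s0.png')
for n in('top','side'):
    K,R,t=cam(n);print(n,K[0,0],-R.T@t,R[2])
s=robot.get_state();print(s['tool_pos'],s['tcp_rot'],s['time_s'])
E
```

```text
top 427.9499385929236 [ 0.3771408  -0.16251251  1.72620331] [ 0.13012448  0.00650799 -0.99147631]
side 491.2034533736533 [ 0.71245288 -1.70720226  0.9625106 ] [-0.07316057  0.88387765 -0.46196085]
[ 0.24621129 -0.60096801  0.23040671] [[ 9.25316555e-01  3.79194811e-01 -7.53407839e-04]
 [ 3.79195536e-01 -9.25315373e-01  1.48535604e-03]
 [-1.33900553e-04 -1.66011342e-03 -9.99998613e-01]] 0.1
```

View pics/t0.png

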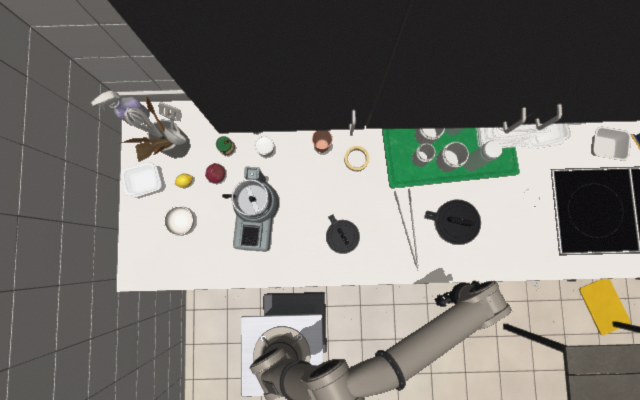

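View pics/s0.png

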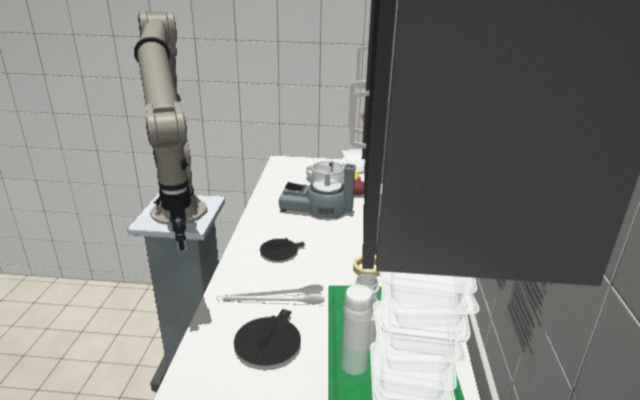

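Top view: the machine is at (252,210), with its paddle at (250,236) and column at (252,174). There are two lid candidates: a black disc at (342,236), about 34 px or 0.135 m, and one at (458,221), about 46 px or 0.18 m. The smaller one, at (342,236), fits 136 mm. In the side view it's at (280,250). Next is a close crop of it and of the machine.

```bash
python3 - <<'E'
from h import *
a=cv2.imread('pics/t0.png');b=cv2.imread('pics/s0.png')
A=cv2.resize(a[155:265,215:375],None,fx=5,fy=5,interpolation=cv2.INTER_CUBIC)[:,:800]
cv2.imwrite('pics/c0.png',A)
g=a.max(2)
for nm,(x0,x1,y0,y1) in dict(small=(315,375,205,262),big=(415,495,190,255)).items():
    m=np.zeros_like(g);m[y0:y1,x0:x1]=(g[y0:y1,x0:x1]<75)*255
    c=max(cv2.findContours(m,0,1)[0],key=cv2.contourArea)
    mo=cv2.morphologyEx(m,cv2.MORPH_OPEN,cv2.getStructuringElement(2,(17,17)))
    d=max(cv2.findContours(mo,0,1)[0],key=cv2.contourArea)
    (u,v),r=cv2.minEnclosingCircle(d);print(nm,u,v,r,cv2.fitEllipse(d))
    p=ray('top',u,v,.016);q=ray('top',u+r,v,.016);print(p,'diam',2*np.linalg.norm(q-p))
    t=cv2.subtract(m,cv2.dilate(mo,np.ones((3,3),np.uint8)))
    n,l,st,ce=cv2.connectedComponentsWithStats(t);k=1+st[1:,4].argmax()
    w=ray('top',*ce[k],.018);print('tab',ce[k],st[k],w-p,np.degrees(np.arctan2(*(w-p)[1::-1])))
E
```

```text
small 342.0 236.0 15.811488151550293 ((340.6022033691406, 234.8997039794922), (25.253963470458984, 31.979400634765625), 42.43318557739258)
[ 0.45558852 -0.24931241  0.016     ] diam 0.1258922280148426
tab [351.91752577 244.42268041] [341 234  18  19  97] [-0.03452537 -0.03804744  0.002     ] -132.2215281323374
big 456.7758483886719 222.2586212158203 22.953886032104492 ((457.23333740234375, 221.6527862548828), (42.39973831176758, 44.62158966064453), 116.90571594238281)
[ 0.4974452  -0.70881958  0.016     ] diam 0.18249368030972915
tab [429.55769231 215.        ] [425 212  10   8  52] [0.03195249 0.10700072 0.002     ] 73.37335257673384
```

View pics/c0.png

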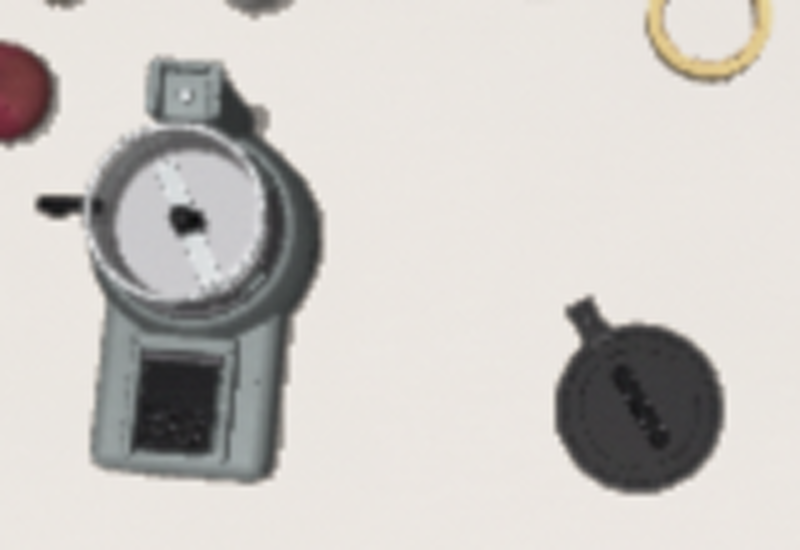

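The crop confirms the small lid. Its disc is centred at (342.4,236), the tab tip is at about (331,215), and the fin lies along the tab. On the machine, the pin is at (252,174), the bowl rim circle is at about (250.3,197.5), and the paddle is at (250.5,236).

```bash
python3 - <<'E'
from h import *
a=cv2.imread('pics/t0.png');g=a.max(2)
# lid by mask of dark
m=np.zeros_like(g);m[205:262,315:375]=(g[205:262,315:375]<120)*255
mo=cv2.morphologyEx(m,cv2.MORPH_OPEN,cv2.getStructuringElement(2,(15,15)))
c=max(cv2.findContours(mo,0,1)[0],key=cv2.contourArea);e=cv2.fitEllipse(c);print(e)
p=ray('top',*e[0],.016)
ys,xs=np.nonzero(m);P=np.array([ray('top',x,y,.015)[:2] for x,y in zip(xs,ys)])
r=np.linalg.norm(P-p[:2],axis=1);T=P[(r>.074)]
tm=T.mean(0)-p[:2];print('lid',p,'tab',tm,np.degrees(np.arctan2(tm[1],tm[0])),'maxr',r.max(),len(T))
n,l,st,ce=cv2.connectedComponentsWithStats((g<45).astype('uint8'))
# fin by darkness
f=np.zeros_like(m);f[220:252,325:360]=(g[220:252,325:360]<38)*255
ys,xs=np.nonzero(f)
if len(xs)>10:
    F=np.array([ray('top',x,y,.05)[:2] for x,y in zip(xs,ys)]);w,V=np.linalg.eigh(np.cov(F.T));print('fin',F.mean(0),np.degrees(np.arctan2(V[1,1],V[0,1])),len(xs),np.sqrt(w*12))
rim=ray('top',250.1,197.2,.195);pin=ray('top',251.9,173.8,.199)
d=pin-rim;print('rim',rim,'pin',pin,np.linalg.norm(d[:2]),np.degrees(np.arctan2(d[1],d[0])))
q=ray('top',250.1+18,197.2,.195);print('rim r',np.linalg.norm(q-rim))
# deck edges & paddle
K=[[138,352],[222,358],[214,455],[133,448]]
pc=[ray('top',x/5+214.6,y/5+154.6,.092) for x,y in K];print(np.round(pc,4),np.mean(pc,0))
E
```

```text
((342.13946533203125, 236.09402465820312), (32.088096618652344, 32.562232971191406), 117.40291595458984)
lid [ 0.45519941 -0.24985441  0.016     ] tab [0.07464496 0.04064947] 28.57142185115506 maxr 0.09585230905982348 27
fin [ 0.45690222 -0.2486051 ] -152.26866972626274 42 [0.01292703 0.06904466]
rim [0.59665188 0.08701414 0.195     ] pin [0.681765   0.07917928 0.199     ] 0.08547296545005958 -5.259390581428523
rim r 0.0652037162118222
[[0.5048 0.1349 0.092 ]
 [0.4984 0.0705 0.092 ]
 [0.4247 0.0774 0.092 ]
 [0.4317 0.1391 0.092 ]] [0.4648972  0.10545739 0.092     ]
```

Request:
{"name": "step_arm", "arguments": {
  "steps": [
    [0.055,-0.04,0,0,0,0,1],
    [0.11,-0.082,0,0,0,-0.05,1],
    [0.164,-0.123,0,0,0,-0.103,1],
    [0.218,-0.164,0.0,0,0,-0.103,1],
    [0.273,-0.205,0.05,0,0,-0.103,1],
    [0.3276,-0.2462,0.1,0,0,-0.103,1],
    [0.3276,-0.2462,0.1,0,0,-0.103,1],
    [0.3276,-0.2462,0.1,0,0,-0.103,1],
    [0.3276,-0.2462,0.1,0,0,-0.103,1]
  ]
}}

```text
time_s: 1.23
tool_pos: [0.4559, -0.25, 0.1312]
tcp_rot: [[0.881, 0.472, -0.001], [0.472, -0.881, -0.0], [-0.001, 0.0, -1.0]]
wrist_force: [0.3, -0.6, 0.3]
grip_width: 0.997
grip_force: 0.0
```

Request:
{"name": "step_arm", "arguments": {
  "steps": [
    [0,0,0.05,0,0,0,1],
    [0,0,0.09,0,0,0,1],
    [0,0,0.105,0,0,0,1],
    [0,0,0.105,0,0,0,1],
    [0,0,0.105,0,0,0,0],
    [0,0,0.105,0,0,0,0],
    [0,0,0.105,0,0,0,0],
    [0,0,0.105,0,0,0,0],
    [0,0,0.105,0,0,0,0],
    [0,0,0.105,0,0,0,0],
    [0,0,0.105,0,0,0,0],
    [0,0,0.105,0,0,0,0]
  ]
}}

```text
time_s: 2.72
tool_pos: [0.4568, -0.2497, 0.0269]
tcp_rot: [[0.881, 0.472, 0.001], [0.472, -0.881, -0.001], [0.001, 0.001, -1.0]]
wrist_force: [-1.2, 0.7, 5.8]
grip_width: 0.137
grip_force: 59.6
```

```bash
python3 - <<'E'
from h import *
b=snap('side');print(robot.get_state()['grip_width'])
u=proj('side',[.456,-.249,.04]);print(u);x,y=map(int,u)
B=cv2.resize(b[y-60:y+50,x-80:x+80],None,fx=5,fy=5,interpolation=2)
cv2.imwrite('pics/c1.png',B[:,:,::-1])
E
```

```text
0.14193462488237046
[278.44081952 242.82673637]
```

View pics/c1.png

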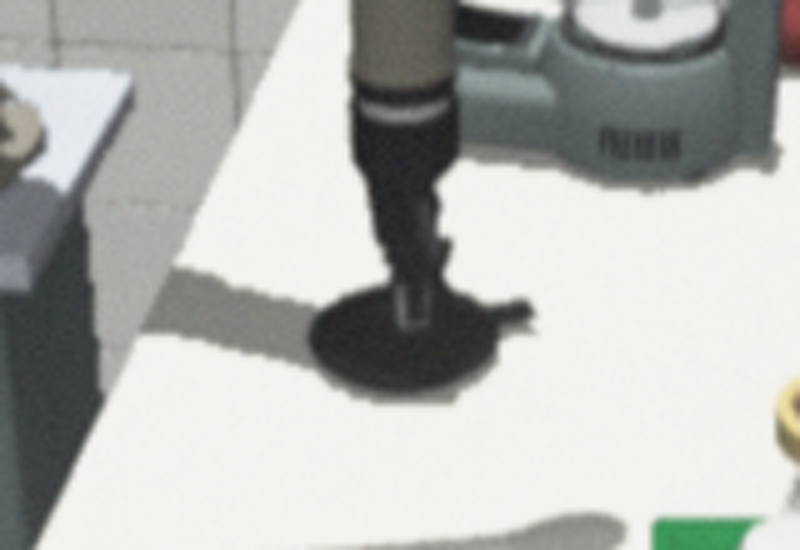

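The fin is gripped: the opening matches 13 mm and the lid is flat. Lifting it now and carrying it to above the bowl.

Request:
{"name": "step_arm", "arguments": {
  "steps": [
    [0,0,-0.02,0,0,0,0],
    [0,0,-0.07,0,0,0,0],
    [0,0,-0.12,0,0,0,0],
    [0,0,-0.17,0,0,0,0],
    [0,0,-0.22,0,0,0,0],
    [0.04,-0.033,-0.24,0,0,0.08,0],
    [0.08,-0.066,-0.24,0,0,0.18,0],
    [0.12,-0.099,-0.24,0,0,0.28,0],
    [0.16,-0.132,-0.24,0,0,0.38,0],
    [0.2,-0.164,-0.24,0,0,0.48,0],
    [0.24,-0.197,-0.24,0,0,0.585,0],
    [0.265,-0.217,-0.24,0,0,0.585,0]
  ]
}}

```text
time_s: 4.28
tool_pos: [0.587, 0.0704, 0.2651]
tcp_rot: [[0.996, -0.09, -0.002], [-0.09, -0.996, 0.001], [-0.002, -0.001, -1.0]]
wrist_force: [0.2, -0.7, -2.4]
grip_width: 0.141
grip_force: 58.9
```

```bash
python3 - <<'E'
from h import *
for k in range(6):snap('side')
a=snap('top');b=snap('side');s=robot.get_state()
print(s['tool_pos'],s['tcp_rot'].tolist(),s['grip_width'],s['wrist_force'])
A=cv2.resize(a[150:260,200:300],None,fx=4,fy=4,interpolation=2)
B=cv2.resize(b[130:240,250:350],None,fx=4,fy=4,interpolation=2)
cv2.imwrite('pics/c2.png',np.hstack([A,B])[:,:,::-1])
E
```

```text
[0.58698327 0.06508401 0.26596816] [[0.9954253529100648, -0.09553993250791716, -0.0006986274082053383], [-0.09554065841426068, -0.9954249291615587, -0.0010922424069606956], [-0.0005910783724797326, 0.0011539931059783444, -0.9999991594627812]] 0.1437126572736002 [-0.05289108 -0.55471625 -2.12035517]
```

View pics/c2.png

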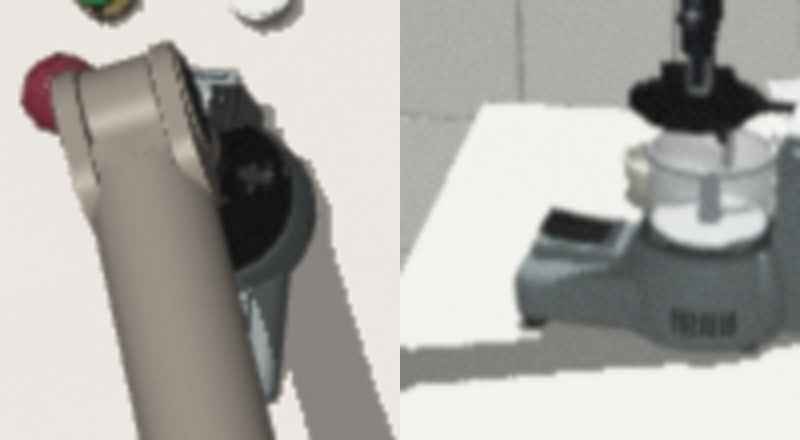

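The lid hangs level over the bowl: its disc is at about (695,97) in the crop and the rim ellipse is at about (713,152). I'll check both against projections of my estimates.

```bash
python3 - <<'E'
from h import *
c=lambda p:(proj('side',p)-[250,130])*4+[402,2]
rim=np.array([.5967,.087,.195]);yw=np.radians(-5.3)
L=np.array([.587,.0651,.254])
for nm,C,r in(('rim',rim,.067),('lid',L,.068)):
    p=np.array([c(C+[r*np.cos(t),r*np.sin(t),0]) for t in np.linspace(0,6.28,60)])
    print(nm,c(C),p.min(0),p.max(0))
print('tabtip',c(L+[.098*np.cos(yw),.098*np.sin(yw),0]))
im=cv2.imread('pics/c2.png');g=im.max(2)
m=(g[60:140,600:]<60)
print([(60+y,600+np.nonzero(m[y])[0].min(),600+np.nonzero(m[y])[0].max()) for y in range(0,80,6) if m[y].any()])
E
```

```text
rim [707.97418039 150.73954118] [640.51300733 124.87781392] [775.48810775 178.18608065]
lid [697.85971742 102.89138325] [627.70950156  77.50985561] [768.01462863 129.89697657]
tabtip [798.32209603 111.4813261 ]
[(60, np.int64(692), np.int64(706)), (66, np.int64(664), np.int64(703)), (72, np.int64(663), np.int64(731)), (78, np.int64(661), np.int64(734)), (84, np.int64(647), np.int64(741)), (90, np.int64(634), np.int64(753)), (96, np.int64(631), np.int64(759)), (102, np.int64(631), np.int64(765)), (108, np.int64(636), np.int64(769)), (114, np.int64(644), np.int64(751)), (120, np.int64(651), np.int64(742)), (126, np.int64(665), np.int64(734)), (132, np.int64(716), np.int64(725)), (138, np.int64(721), np.int64(724))]
```

```bash
python3 - <<'E'
from h import *
yw=np.radians(-5.3);X=np.array([np.cos(yw),np.sin(yw),0]);Y=np.array([-X[1],X[0],0]);Z=np.array([0,0,1.])
rim=np.array([.5967,.087,.195]);o=rim-.04*X-.195*Z
out=[]
for n,f,x0,y0,w,h in(('top','t0.png',225,160,50,75),('side','s0.png',273,150,90,75)):
    im=cv2.resize(cv2.imread('pics/'+f)[y0:y0+h,x0:x0+w],None,fx=5.7,fy=5.7,interpolation=2)
    def d(pts,col,cl=False):
        q=np.array([((proj(n,p)-[x0,y0]+.5)*5.7) for p in pts]);cv2.polylines(im,[np.int32(q*16)],cl,col,1,16,4)
    for r in(.067,):d([rim+r*(np.cos(t)*X+np.sin(t)*Y) for t in np.linspace(0,6.28,80)],(0,0,255),True)
    P=lambda x,y,z:o+x*X+y*Y+z*Z
    d([P(.150,-.0175,.206),P(.108,-.0175,.206),P(.108,.0175,.206),P(.15,.0175,.206)],(255,0,0))
    d([P(.122,0,.199),P(.128,0,.199)],(0,255,0));d([P(.125,-.003,.199),P(.125,.003,.199)],(0,255,0))
    d([P(-.134,-.028,.1),P(-.06,-.028,.089),P(-.06,.028,.089),P(-.134,.028,.1)],(0,255,255),True)
    d([P(-.15,-.07,.07),P(-.15,.07,.07)],(255,0,255));d([P(-.15,-.07,.0),P(-.15,-.07,.07)],(255,0,255))
    out.append(im)
cv2.imwrite('pics/c3.png',np.hstack(out))
E
```

```text
(no output)
```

View pics/c3.png

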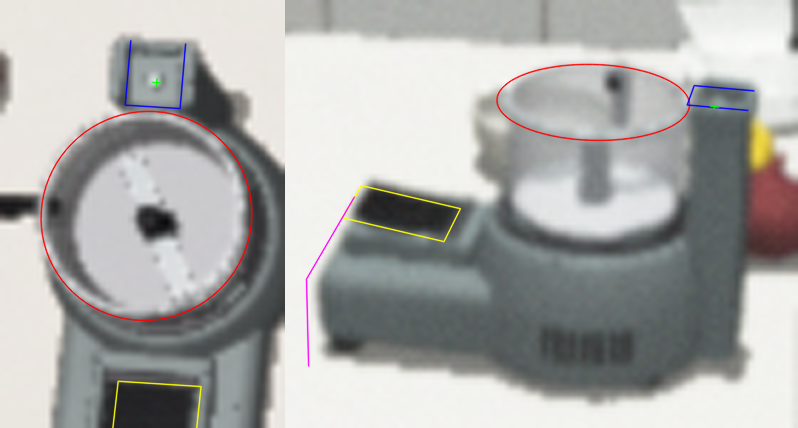

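Both views agree to about 2 mm. The side view and paddle suggest the rim is at about (0.5975,0.0885) with yaw about -6.3°. Centring there and lowering until the spigot just enters.

Request:
{"name": "step_arm", "arguments": {
  "steps": [
    [0.004,-0.012,0,0,0,0.015,0],
    [0.0082,-0.0243,0,0,0,0.015,0],
    [0.0082,-0.0243,0,0,0,0.015,0],
    [0.0082,-0.0243,0,0,0,0.015,0],
    [0.0082,-0.0243,0.012,0,0,0.015,0],
    [0.0082,-0.0243,0.024,0,0,0.015,0],
    [0.0082,-0.0243,0.034,0,0,0.015,0],
    [0.0082,-0.0243,0.041,0,0,0.015,0],
    [0.0082,-0.0243,0.045,0,0,0.015,0],
    [0.0082,-0.0243,0.048,0,0,0.015,0],
    [0.0082,-0.0243,0.048,0,0,0.015,0],
    [0.0082,-0.0243,0.048,0,0,0.015,0]
  ]
}}

```text
time_s: 6.18
tool_pos: [0.598, 0.0905, 0.2186]
tcp_rot: [[0.994, -0.108, 0.001], [-0.108, -0.994, -0.0], [0.001, -0.0, -1.0]]
wrist_force: [-0.3, -0.5, -1.8]
grip_width: 0.14
grip_force: 59.0
```

```bash
python3 - <<'E'
from h import *
a=snap('top');b=snap('side');s=robot.get_state()
print(s['tool_pos'],s['tcp_rot'].tolist(),s['grip_width'],s['wrist_force'],s['torque'])
A=cv2.resize(a[160:240,225:290],None,fx=5,fy=5,interpolation=2)
B=cv2.resize(b[150:230,273:363],None,fx=5,fy=5,interpolation=2)
cv2.imwrite('pics/c4.png',np.hstack([A,B])[:,:,::-1])
E
```

```text
[0.59791537 0.09038765 0.21857958] [[0.9941560965475528, -0.10795061490569134, 0.0005660731546120728], [-0.10795059095932984, -0.9941562576451777, -7.277682857467328e-05], [0.0005706214723379697, 1.124359624834663e-05, -0.9999998371323453]] 0.1355857021338217 [ 0.52089366 -0.0631017  -2.00501359] [0.05830042 0.01269994 0.03418282]
```

View pics/c4.png

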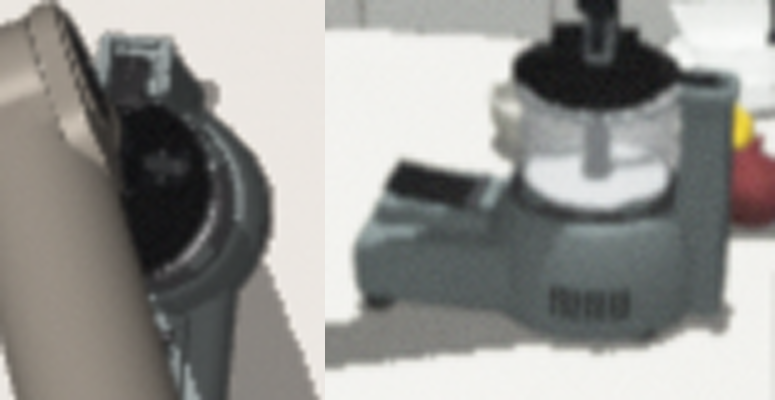

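The tab lies between the cheeks, slightly left of centre, the disc sits over the rim, and no contact force shows. I'll shift 1.5 mm to the right and lower it all the way.

Request:
{"name": "step_arm", "arguments": {
  "steps": [
    [0,0.0015,0,0,0,0,0],
    [0,0.0015,0.002,0,0,0,0],
    [0,0.0015,0.004,0,0,0,0],
    [0,0.0015,0.006,0,0,0,0],
    [0,0.0015,0.0075,0,0,0,0],
    [0,0.0015,0.0085,0,0,0,0],
    [0,0.0015,0.0085,0,0,0,0],
    [0,0.0015,0.0085,0,0,0,0]
  ]
}}

```text
time_s: 7.28
tool_pos: [0.5979, 0.0889, 0.2101]
tcp_rot: [[0.994, -0.108, 0.001], [-0.108, -0.994, -0.0], [0.001, -0.0, -1.0]]
wrist_force: [2.3, -0.3, -0.4]
grip_width: 0.142
grip_force: 59.3
```

Request:
{"name": "step_arm", "arguments": {
  "steps": [
    [0,0,0.001,0,0,0,0],
    [0,0,0.001,0,0,0,0],
    [0,0,0.001,0,0,0,0]
  ]
}}

```text
time_s: 7.65
tool_pos: [0.5979, 0.0889, 0.21]
tcp_rot: [[0.994, -0.108, 0.001], [-0.108, -0.994, -0.0], [0.001, 0.0, -1.0]]
wrist_force: [-0.1, -0.0, 5.7]
grip_width: 0.139
grip_force: 60.1
```

It's down on the rim: z stopped at 0.210, exactly the seated height, and the force is up. Releasing and rising.

Request:
{"name": "step_arm", "arguments": {
  "steps": [
    [0,0,0.0005,0,0,0,0.3],
    [0,0,0.0,0,0,0,0.5],
    [0,0,0,0,0,0,0.6],
    [0,0,0,0,0,0,0.6],
    [0,0,0,0,0,0,0.6],
    [0,0,-0.02,0,0,0,0.6],
    [0,0,-0.05,0,0,0,0.6],
    [0,0,-0.1,0,0,0,0.6],
    [-0.06,0,-0.11,0,0,0,0.6],
    [-0.12,0,-0.11,0,0,0,0],
    [-0.158,0,-0.11,0,0,0,0],
    [-0.158,0,-0.11,0,0,0,0]
  ]
}}

```text
time_s: 9.15
tool_pos: [0.4384, 0.1065, 0.3194]
tcp_rot: [[0.994, -0.106, 0.001], [-0.106, -0.994, -0.001], [0.001, 0.001, -1.0]]
wrist_force: [0.6, -0.5, -0.6]
grip_width: 0.003
grip_force: 0.0
```

```bash
python3 - <<'E'
from h import *
for k in range(5):snap('side')
a=snap('top');b=snap('side');s=robot.get_state()
print(s['tool_pos'],s['tcp_rot'].tolist(),s['grip_width'],s['wrist_force'])
A=cv2.resize(a[160:250,220:285],None,fx=5,fy=5,interpolation=2)
B=cv2.resize(b[140:230,270:360],None,fx=5,fy=5,interpolation=2)
cv2.imwrite('pics/c5.png',np.hstack([A,B])[:,:,::-1])
E
```

```text
[0.44125126 0.10578766 0.31848036] [[0.9940951673535023, -0.10850979522729272, -0.0006500647224928427], [-0.10850960167888822, -0.9940953475544346, 0.0003260584561635962], [-0.000681606852549814, -0.00025359487144378356, -0.9999997355508351]] 0.0012437901789037727 [0.11290544 0.85300123 0.05341729]
```

View pics/c5.png

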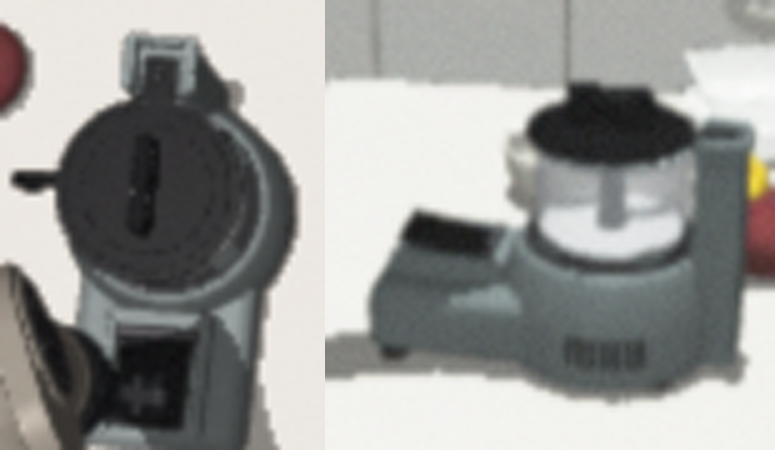

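The lid is seated level: its fin is upright along the machine axis and its tab is in the slot, at (160,75) in the crop. The shut fingers are above the paddle, so I'll go down to just above it.

Request:
{"name": "step_arm", "arguments": {
  "steps": [
    [0,0,0.05,0,0,0,0],
    [0,0,0.1,0,0,0,0],
    [0,0,0.15,0,0,0,0],
    [0,0,0.185,0,0,0,0],
    [0,0,0.205,0,0,0,0],
    [0,0,0.21,0,0,0,0],
    [0,0,0.21,0,0,0,0],
    [0,0,0.21,0,0,0,0]
  ]
}}

```text
time_s: 10.5
tool_pos: [0.4415, 0.1062, 0.1097]
tcp_rot: [[0.994, -0.108, 0.002], [-0.108, -0.994, 0.0], [0.002, -0.001, -1.0]]
wrist_force: [-0.3, -0.4, 0.5]
grip_width: -0.004
grip_force: 0.0
```

Request:
{"name": "step_arm", "arguments": {
  "steps": [
    [0,0,0.004,0,0,0,0],
    [0,0,0.008,0,0,0,0],
    [0,0,0.011,0,0,0,0],
    [0,0,0.014,0,0,0,0],
    [0,0,0.016,0,0,0,0],
    [0,0,0.016,0,0,0,0],
    [0,0,0.016,0,0,0,0]
  ]
}}

```text
time_s: 11.38
tool_pos: [0.4405, 0.106, 0.0928]
tcp_rot: [[0.994, -0.108, -0.0], [-0.108, -0.994, -0.0], [-0.0, 0.0, -1.0]]
wrist_force: [-2.6, 0.2, 2.9]
grip_width: 0.002
grip_force: 1.7
```

Request:
{"name": "step_arm", "arguments": {
  "steps": [
    [0,0,0.002,0,0,0,0],
    [0,0,0.0037,0,0,0,0],
    [0,0,0.0037,0,0,0,0],
    [0,0,0.0037,0,0,0,0],
    [0,0,0.0037,0,0,0,0]
  ]
}}

```text
time_s: 12.0
tool_pos: [0.4404, 0.106, 0.0891]
tcp_rot: [[0.994, -0.108, -0.0], [-0.108, -0.994, -0.0], [-0.0, 0.0, -1.0]]
wrist_force: [-3.0, 0.8, 5.2]
grip_width: 0.0
grip_force: 2.5
```

```bash
python3 - <<'E'
from h import *
b=snap('side');F=[]
for k in range(6):
    snap('side');s=robot.get_state();F.append(s['wrist_force'])
print(s['tool_pos'],np.mean(F,0),s['time_s'])
B=cv2.resize(b[140:230,270:360],None,fx=6,fy=6,interpolation=2)
cv2.imwrite('pics/c6.png',B[:,:,::-1])
E
```

```text
[0.44043545 0.10600089 0.08911297] [-2.93792737  0.41977028  5.13091187] 12.35
```

View pics/c6.png

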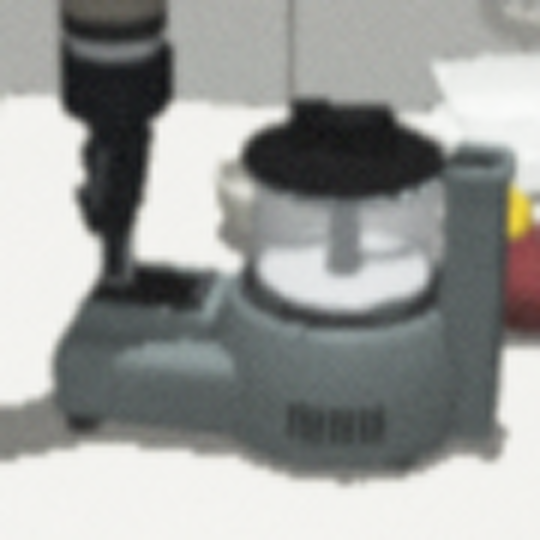

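The paddle is at half-way: TCP z is 0.089 and the force about 5 N. The paddle looks level with the guards and the lid is still seated. Holding for more than 2 s.

Request:
{"name": "step_arm", "arguments": {
  "steps": [
    [0,0,0,0,0,0,0],
    [0,0,0,0,0,0,0],
    [0,0,0,0,0,0,0],
    [0,0,0,0,0,0,0],
    [0,0,0,0,0,0,0],
    [0,0,0,0,0,0,0],
    [0,0,0,0,0,0,0],
    [0,0,0,0,0,0,0],
    [0,0,0,0,0,0,0],
    [0,0,0,0,0,0,0],
    [0,0,0,0,0,0,0],
    [0,0,0,0,0,0,0]
  ]
}}

```text
time_s: 13.85
tool_pos: [0.4404, 0.106, 0.0891]
tcp_rot: [[0.994, -0.108, -0.0], [-0.108, -0.994, -0.0], [-0.0, 0.0, -1.0]]
wrist_force: [-2.5, -0.6, 4.9]
grip_width: -0.0
grip_force: 2.5
```

Request:
{"name": "step_arm", "arguments": {
  "steps": [
    [0,0,0,0,0,0,0],
    [0,0,0,0,0,0,0],
    [0,0,0,0,0,0,0],
    [0,0,0,0,0,0,0],
    [0,0,0,0,0,0,0],
    [0,0,0,0,0,0,0],
    [0,0,0,0,0,0,0],
    [0,0,0,0,0,0,0],
    [0,0,0,0,0,0,0],
    [0,0,0,0,0,0,0],
    [0,0,0,0,0,0,0],
    [0,0,0,0,0,0,0]
  ]
}}

```text
time_s: 15.35
tool_pos: [0.4404, 0.106, 0.0891]
tcp_rot: [[0.994, -0.108, -0.0], [-0.108, -0.994, -0.0], [-0.0, 0.0, -1.0]]
wrist_force: [-2.6, 0.1, 4.2]
grip_width: -0.0
grip_force: 2.5
```

```bash
python3 -c "
from plant import robot
s=robot.get_state();print(s['tool_pos'],s['wrist_force'],s['time_s']);print(robot.close_job())"
```

```text
[0.44040846 0.10599184 0.08911767] [-2.58809396  0.11113524  4.22418148] 15.35
the job is handed in; nothing more can be done
None
```

I seated the smaller lid on the bowl with its tab in the slot and let go of it, then held the paddle at half-way (about 5 N) for over 3 s and handed the job in still holding it at 15.4 s; no verdict came back.

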